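# Free the seized hold-down and take out the desoldering pump

## Robot

A 6-joint arm with a two-finger parallel gripper is mounted at the origin on the work surface; the furniture and walls round the work are solid. World frame = base frame: x ahead of the robot, y to its left, z up, the work surface at z = 0. Lengths are in m, angles in rad, forces in N, time in s.
With the tool pointing down it reaches from about 0.425 to 0.925 m from the base axis. Payload 12.5 kg.
Tool frame: the origin (TCP) lies at the centre of the arm's flange, where the gripper is bolted on; the fingertips stand 173 mm ahead of it and the grasp point (between the pads) lies 155 mm ahead of it (r.grip_depth is the distance from the TCP to the grasp point, in m); x points along the fingers, y is the direction in which the jaws open and shut, and the axes are right-handed (so a half turn about x gives the same grasp; the last joint's range is limited). The gripper opens to 85 mm and grips with 20 to 120 N. Pads are 22 mm wide; open, the fingers measure 114 mm over their backs; the gripper's body (76 mm by 85 mm) begins 54 mm behind the grasp point. The pads swing forward as they close: fully open they stand 13 mm farther back than shut.
Start: joints at [-1.405, 0.491, 1.559, -0, 1.092, -0.106], TCP at [0.168, -0.602, 0.405] pointing down, gripper open.
Joint ranges: [-3.1, 3.1], [-0.84, 2.19], [0.05, 2.79], [-1.13, 4.28], [0.06, 2.93], [-2.69, 2.69]. Speed limits (rad/s): [2.22, 2.22, 2.79, 3.14, 3.14, 3.14].

## Interface

Orientations are given as a rotation vector (axis times angle).
In Python, from rig import r, viewer, ticket gives the robot as it stands.
- The arm moves only by the tool jog_arm, never from a script. Its argument "motion" is a list that holds one entry, the list of rows, each a list of 5 numbers: the shift along the world's x, y, z in m, then the turn about the world's z in rad, then the opening in per cent of the stroke, from 0 (shut) to 100 (fully open). A call has 1 to 12 rows; each row is the pose to reach, as a shift and turn from the pose commanded when the call began; what a row does not reach only later rows make up. A row lasts 1/12 s, in which the tool goes at most 41.7 mm and 7.16 degrees, less where a joint would pass 70% of its speed; a pose out of reach is approached as far as the arm can. A call with a gripper value outside its range is refused whole. The fingers move at their own pace and stop on an object; "squeeze" is the grip in N (left out, the last holds). Time passes only in rows, so rows that repeat a pose let the fingers close. It gives the time, the measured TCP pose, the force and the opening at its end, in the units of the state.
- r.observe(): the state, without advancing time (a new reading comes with each control period).
- viewer.snapshot(name): name is "scene" or "top" or "wrist"; returns a dict with "img" (480x640x3 uint8, blue, green, red), "fx", "fy", "cx", "cy" (pixels), "R" (3x3) and "t" (3): a world point X has camera coordinates R X + t. Camera axes: x right, y down, z forward; pixel columns grow to the right and rows downward; lengths in m; the calibration is good to about 2 mm. The wrist camera is an equidistant fisheye: a pixel r from the principal point sees the ray r / f radians off the axis. A picture is of the moment at which its call begins. There is no depth.
- ticket.sign_off(): hands the job in, once; it reports no verdict.
The state is a dict: "clock": time; "joint_pos": joint angles; "dq": joint speeds; "tau": joint torques, N m; "tcp_pos": TCP position; "eef_rot": TCP orientation; "contact_force": force on the tool from outside, world axes, zero at the start; "torque": the same for the moment, N m; "width": finger opening in m.
Only numpy, scipy, OpenCV 4.12 (cv2) and the standard library are available. Lean on these libraries where they do the work, as an engineer would, in place of code of your own. Each camera call takes 0.05 s, during which the arm holds its last target. There are 200 camera calls.

## Task

The hold-down clamp on the service cradle has seized: rock its black knob back and forth through the little play it has, right to the stop and a moment's pause each way, until it breaks free, then turn it anticlockwise (seen from above) about a quarter turn so that the red strap stands well clear of the blue desoldering pump. Only then lift the pump out of the cradle and lay it flat, without dropping it, on the floor of the grey tray; leave the strap swung clear and do not disturb the parts dish, pliers or screwdriver lying around.

Things in the scene. Friction and masses are not known exactly. Their poses are not given: they have to be found in the camera images.
- cradle: Grey steel cradle fixed to the bench, base plate 165 (its x) x 215 (its y) x 10 mm; origin at the centre of its underside. A dark round pedestal (radius 40 mm, top at z = 49 mm) at x = -40, y = +52 mm carries the clamp. The pump lies along the cradle's y over x = +40 mm
- clamp (a joint): Angle of knob and strap (one piece), rad, + anticlockwise from above; 0: strap along cradle +x, over the pump. Seized: stops at -0.26 and +0.26; it loosens a step when turned past +0.21, then -0.21, +0.21, -0.21, 0.3 s at each (all four are needed); then it turns up to a stop at 1.40. Clear of the pump above 1.0. Friction (0.12 N m) holds it where left; it may be regripped any time
- knob_grip (a point): Grip point of the knob, on the clamp's axis 83 mm above the bench. The knob is a black upright bar 70 mm long, 16 mm wide and 35 mm high (59 to 94 mm above the bench), to be gripped across its width from above; the point's x axis is along the bar and the strap, z up
- strap_end (a point): Near the free end of the red strap, 95 mm from the clamp's axis. The strap is 26 mm wide, 7 mm thick, its underside 50 mm above the bench and its rounded tip 110 mm from the axis
- pump: Blue desoldering pump, 167 mm long along its x, barrel 21 mm wide (y from -9 to +12 mm) and 21 mm high; origin under the middle, at its underside; about 50 g. It starts in the cradle, underside 26 mm above the bench, its +x along the cradle's +y, the strap 3 mm above it. Grasp the barrel across its width at the middle, fingertips above its underside
- tray: Open grey tray fixed to the bench, 115 (its x) x 225 (its y) x 20 mm outside, walls and floor 5 mm; origin at the centre of its underside
- tray_in (a point): Centre of the tray's inner floor, 5 mm above the bench, axes as the tray's. The inside is 105 (x) x 215 (y) mm: the pump fits lengthwise along y
- dish: Bystander: round blue parts dish, 76 mm across, 22 mm high, origin at the centre of its underside
- pliers: Bystander: blue pliers lying flat, 152 x 54 x 12 mm, origin at the centre of the underside
- driver: Bystander: red screwdriver lying flat, 142 x 19 x 18 mm, origin at the centre of the underside
- pump_seat (a point): Middle of the pump's place in the cradle, 26 mm above the bench, axes as the cradle's. Two black saddles stand 50 mm to either side along y (16 mm long in y, 46 mm wide in x, cheeks 30 mm apart reaching 36 mm above the bench); between them the pump is free on both sides down to the base plate
Mind the look-alikes: they are no part of the job. Several things have the shape of the pump; the one meant has the colours described above.

How it is judged:
By the outcome, as a careful person would: the job done as asked, in the order asked, and still so for the second after the job is handed in, with the robot touching nothing.
It also fails if it takes over 67 s, if anything falls off the work surface, if the arm or the gripper's body presses on something with over 40 N, if the wrist force passes 120 N, or if a joint passes its speed limit or range.

## Working session

There is one attempt and no reset: what is moved stays moved. The work goes in short steps, Python scripts to look and compute and a tool call to move; the robot and the scene stay as the last step left them, time stands still between calls to the robot, and variables do not carry over. Pictures are saved under pics/ and viewed, about 8 in all and at most 12, crops included, and the job is handed in when it is done.

Besides the shell and the picture viewer there is one more tool, called after "Call:" by a JSON object that holds its "method" and its "body", one argument or row to a line. jog_arm: Moves the arm, as the interface text tells. Its arguments: {"type":"object","properties":{"motion":{"type":"array","items":{"type":"array","items":{"type":"array","items":{"type":"number"}}}},"squeeze":{"type":"number"}},"required":["motion"]}

```bash
mkdir -p pics; python3 - <<'E'
from rig import r, viewer
import cv2,numpy as np
s=r.observe(); print({k:np.round(v,3) for k,v in s.items()})
for n in("scene","top"):
    d=viewer.snapshot(n); cv2.imwrite(f"pics/{n}0.png",d["img"]); np.savez(f"{n}0.npz",**d)
    print(n,d["fx"],d["cx"],d["cy"],np.round(-d["R"].T@d["t"],3),np.round(d["R"],2).tolist())
E
```

```text
{'clock': np.float64(0.0), 'joint_pos': array([-1.405,  0.492,  1.559,  0.   ,  1.092, -0.106]), 'dq': array([-0.001,  0.002, -0.   ,  0.001, -0.002,  0.   ]), 'tau': array([-0.0000e+00, -6.1844e+01, -2.6160e+01, -0.0000e+00,  4.0000e-03,
       -0.0000e+00]), 'tcp_pos': array([ 0.168, -0.602,  0.404]), 'eef_rot': array([ 2.077,  0.285, -2.077]), 'contact_force': array([-0.008,  0.544, -0.253]), 'torque': array([-0.003, -0.017, -0.005]), 'width': np.float64(0.085)}
scene 484.36790350636454 317.1751182736332 240.8091172831036 [-0.194 -0.448  0.532] [[0.52, -0.86, 0.02], [-0.4, -0.26, -0.88], [0.76, 0.44, -0.48]]
top 602.0715259442276 319.7420988778285 232.4509188403028 [ 0.235 -0.024  1.51 ] [[-0.04, -1.0, 0.01], [-0.98, 0.04, -0.21], [0.21, -0.01, -0.98]]
```

View pics/top0.png

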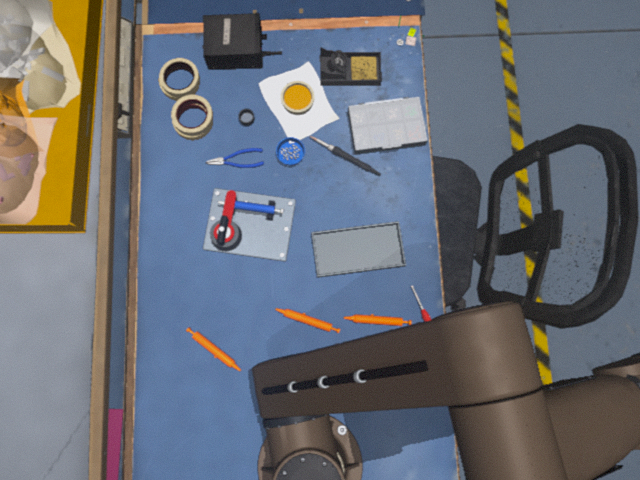

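View pics/scene0.png

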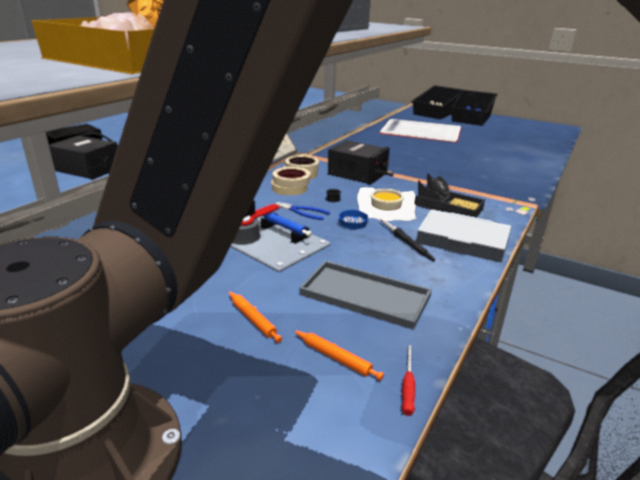

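The top view shows the cradle around (250,225), with its +x up in the image (world +x) and its +y to the left. The knob is near (222,232), the red strap points up over the blue pump, and the tray is at (358,249). I'll enlarge that area.

```bash
python3 - <<'E'
import cv2
i=cv2.imread("pics/top0.png")[180:280,190:320]
cv2.imwrite("pics/c1.png",cv2.resize(i,None,fx=6,fy=6,interpolation=cv2.INTER_CUBIC))
E
```

```text
(no output)
```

View pics/c1.png

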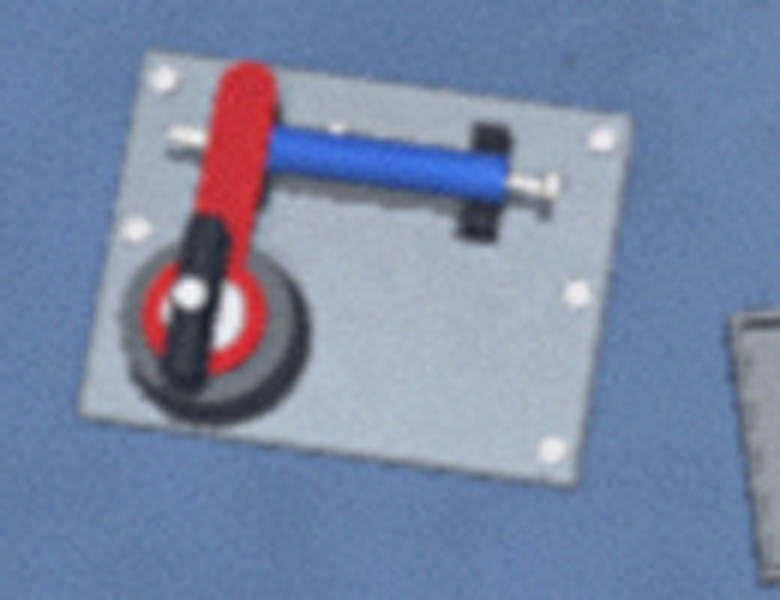

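Plate corners in the crop are (147,52), (632,115), (576,487) and (80,413). The knob bar's top runs from (208,222) to (187,388), and the strap tip is at (250,65). Next I'll fit poses.

```bash
cat > h.py <<'E'
import numpy as np
from scipy.optimize import least_squares
def ray(d,u,v,z):
    R,t=d["R"],d["t"]; c=-R.T@t
    w=R.T@np.array([(u-d["cx"])/d["fx"],(v-d["cy"])/d["fy"],1]); return c+w*(z-c[2])/w[2]
def fit(P,L):
    P=np.array(P)[:,:2];L=np.array(L)
    f=lambda q:((L@np.array([[np.cos(q[2]),np.sin(q[2])],[-np.sin(q[2]),np.cos(q[2])]])+q[:2])-P).ravel()
    s=least_squares(f,[*P.mean(0),-.1]); return s.x,np.round(s.fun.reshape(-1,2)*1e3,1).tolist()
def w(q,x,y):
    c,s=np.cos(q[2]),np.sin(q[2]); return np.array([q[0]+c*x-s*y,q[1]+s*x+c*y])
E
python3 - <<'E'
from h import *
d=np.load("top0.npz")
cp=lambda a,b:(190+(a+.5)/6-.5,180+(b+.5)/6-.5)
C=[cp(147,52),cp(632,115),cp(576,487),cp(80,413)]
hx,hy=.0825,.1075
q,e=fit([ray(d,*p,.01) for p in C],[(hx,hy),(hx,-hy),(-hx,-hy),(-hx,hy)])
print("cradle",q.round(4),e)
k=w(q,-.04,.052);print("knob",k,"strap end",w(q,.055,.052),"seat",w(q,.04,0))
a,b=ray(d,*cp(208,218),.094),ray(d,*cp(186,390),.094)
print("bar",a,b,(a+b)/2,np.hypot(*(a-b)[:2]),"ang",np.arctan2(*(a-b)[1::-1]))
t=ray(d,*cp(250,63),.057);print("tip",t,np.hypot(*(t[:2]-k)),np.arctan2(*(t[:2]-k)[::-1]))
p1,p2=ray(d,*cp(168,132),.037),ray(d,*cp(558,187),.037);print("pump",p1,p2,np.hypot(*(p1-p2)[:2]),(p1+p2)/2,np.arctan2(*(p1-p2)[1::-1])-np.pi/2)
import cv2
i=d["img"][210:290,300:415];cv2.imwrite("pics/c2.png",cv2.resize(i,None,fx=6,fy=6,interpolation=cv2.INTER_CUBIC))
from scipy.spatial.transform import Rotation as Ro
from rig import r
s=r.observe();print(Ro.from_rotvec(s["eef_rot"]).as_matrix().round(3))
E
```

```text
cradle [ 0.5923  0.1327 -0.1799] [[2.6, 1.3], [0.4, -2.1], [-0.8, -1.2], [-2.2, 2.1]]
knob [0.56221473 0.19097085] strap end [0.65568209 0.17397521] seat [0.63162121 0.12549765]
bar [0.59396949 0.18424019 0.094     ] [0.52360307 0.19347283 0.094     ] [0.55878628 0.18885651 0.094     ] 0.07096953176466651 ang -0.130462702589042
tip [0.66935916 0.17173018 0.057     ] 0.1088583200184928 -0.17768320901847304
pump [0.64641581 0.20921869 0.037     ] [0.61610331 0.04562418 0.037     ] 0.1663791159831006 [0.63125956 0.12742144 0.037     ] -0.18321256930254126
[[-0.     0.268 -0.963]
 [ 0.001 -0.963 -0.268]
 [-1.    -0.001 -0.   ]]
```

View pics/c2.png

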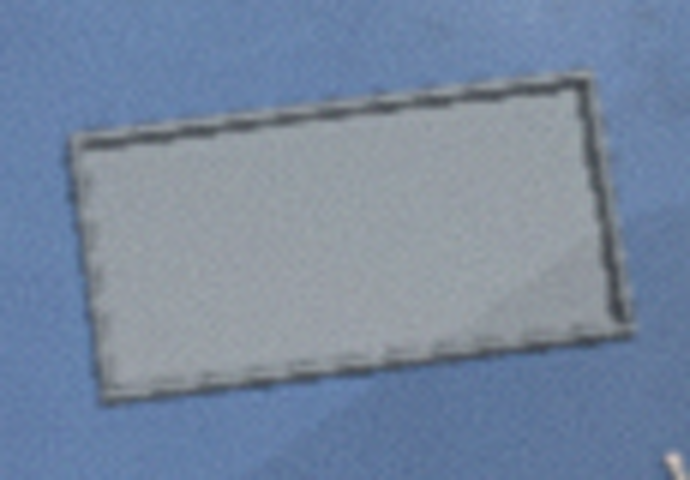

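Tray rim corners in the crop are (72,134), (590,73), (633,334) and (103,403). The knob is at about (0.561, 0.190), confirmed three ways to within 3 mm. The cradle yaw is -0.18, so the jaws need a turn of -0.45 rad.

Call:
{"method": "jog_arm", "body": {
  "motion": [
    [[0.332, 0.35, 0, -0.25, 100], [0.332, 0.35, 0, -0.25, 100], [0.332, 0.35, 0, -0.25, 100], [0.332, 0.35, 0, -0.25, 100], [0.332, 0.35, 0, -0.25, 100], [0.332, 0.35, 0, -0.25, 100], [0.332, 0.35, 0, -0.25, 100], [0.332, 0.35, 0, -0.25, 100], [0.332, 0.35, 0, -0.25, 100], [0.332, 0.35, 0, -0.25, 100], [0.332, 0.35, 0, -0.25, 100], [0.332, 0.35, 0, -0.25, 100]]
  ]
}}

```text
clock: 1.1
tcp_pos: [0.5017, -0.2491, 0.4046]
eef_rot: [2.21, 0.026, -2.21]
contact_force: [0.2, -0.9, -0.1]
width: 0.0853
```

Call:
{"method": "jog_arm", "body": {
  "motion": [
    [[0.061, 0.44, -0.065, -0.2, 100], [0.061, 0.44, -0.065, -0.2, 100], [0.061, 0.44, -0.065, -0.2, 100], [0.061, 0.44, -0.065, -0.2, 100], [0.061, 0.44, -0.065, -0.2, 100], [0.061, 0.44, -0.065, -0.2, 100], [0.061, 0.44, -0.065, -0.2, 100], [0.061, 0.44, -0.065, -0.2, 100], [0.061, 0.44, -0.065, -0.2, 100], [0.061, 0.44, -0.065, -0.2, 100], [0.061, 0.44, -0.065, -0.2, 100], [0.061, 0.44, -0.065, -0.2, 100]]
  ]
}}

```text
clock: 2.1
tcp_pos: [0.5607, 0.193, 0.3384]
eef_rot: [-2.129, 0.185, 2.131]
contact_force: [-1.1, 0.3, 0.3]
width: 0.085
```

```bash
python3 - <<'E'
from h import *
from rig import r,viewer
import cv2
from scipy.spatial.transform import Rotation as Ro
d=np.load("top0.npz")
C=[(300+(a+.5)/6-.5,210+(b+.5)/6-.5) for a,b in[(72,134),(590,73),(633,334),(103,403)]]
hx,hy=.0575,.1125
print("tray",*fit([ray(d,*p,.02) for p in C],[(hx,hy),(hx,-hy),(-hx,-hy),(-hx,hy)]))
s=r.observe();print(s["clock"],s["tcp_pos"].round(4),s["joint_pos"].round(3));M=Ro.from_rotvec(s["eef_rot"]).as_matrix();print(M.round(3),np.arctan2(M[1,1],M[0,1]))
d=viewer.snapshot("wrist");np.savez("w1.npz",**d);cv2.imwrite("pics/w1.png",d["img"]);print(d["fx"],d["cx"],d["cy"],-d["R"].T@d["t"])
E
```

```text
tray [ 0.51444976 -0.14041864  0.08526327] [[-0.2, 2.0], [1.1, -1.7], [-1.0, -1.1], [0.1, 0.8]]
2.1 [0.5607 0.193  0.3384] [2.200e-01 5.190e-01 1.712e+00 1.000e-03 9.120e-01 1.964e+00]
[[-0.001 -0.173 -0.985]
 [ 0.    -0.985  0.173]
 [-1.    -0.     0.001]] -1.7448663590040434
371.64829954431775 319.40116773283467 240.96079717951707 [0.64413392 0.17813074 0.3076941 ]
```

View pics/w1.png

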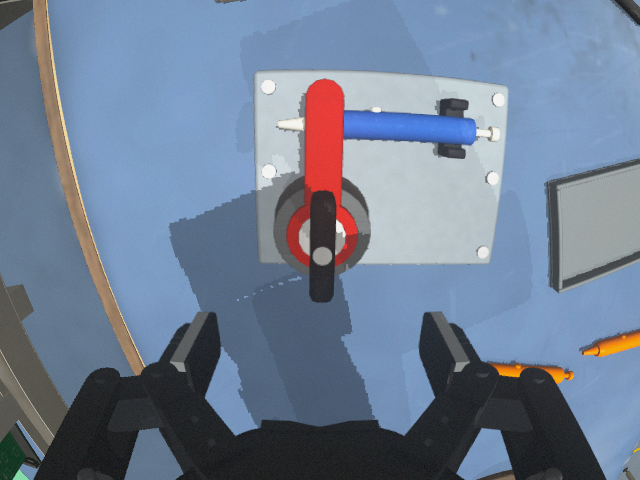

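The wrist view shows the knob bar from (322,192) to (321,301) with its centre stud at (322,256). The strap tip is at (325,80), and the pump runs from (277,124) to (500,134). I'll check the positions with the fisheye model.

```bash
cat >> h.py <<'E'
def fray(d,u,v,z):
    R,t=d["R"],d["t"]; c=-R.T@t
    x,y=(u-d["cx"])/d["fx"],(v-d["cy"])/d["fy"]; th=np.hypot(x,y); k=np.sin(th)/th if th else 1
    w=R.T@np.array([x*k,y*k,np.cos(th)]); return c+w*(z-c[2])/w[2]
E
python3 - <<'E'
from h import *
d=np.load("w1.npz")
a,b=fray(d,322,192,.094),fray(d,321,301,.094)
print("bar",a,b,(a+b)/2,np.hypot(*(a-b)[:2]),np.arctan2(*(a-b)[1::-1]),"stud",fray(d,322,256,.094))
print("tip",fray(d,325,80,.057))
a,b=fray(d,277,124,.037),fray(d,500,134,.037)
print("pump",(a+b)/2,np.hypot(*(a-b)[:2]),np.arctan2(*(a-b)[1::-1])-np.pi/2)
C=[fray(d,*p,.01) for p in [(255,71),(508,87),(491,264),(259,263)]]
hx,hy=.0825,.1075
q,e=fit(C,[(hx,hy),(hx,-hy),(-hx,-hy),(-hx,hy)]);print(q,e,w(q,-.04,.052),w(q,.04,0))
E
```

```text
bar [0.60064026 0.18413785 0.094     ] [0.53009308 0.19696931 0.094     ] [0.56536667 0.19055358 0.094     ] 0.07170461058860449 -0.1799179756680069 stud [0.56105703 0.19097826 0.094     ]
tip [0.6679843  0.17015482 0.057     ]
pump [0.62928984 0.12482576 0.037     ] 0.17099910536075671 -0.17914118943389523
[ 0.59124967  0.1320261  -0.18327185] [[1.5, 1.3], [1.6, -2.6], [-1.5, -0.1], [-1.6, 1.3]] [0.56139644 0.19044515] [0.63057977 0.1247362 ]
```

The views agree: knob at (0.561, 0.1905) with yaw -0.18, pump seat at (0.630, 0.125). Now I'll descend and grip.

Call:
{"method": "jog_arm", "body": {
  "motion": [
    [[0, 0, -0.04, -0.006, 100], [0, 0, -0.07, -0.006, 100], [0, 0, -0.1, -0.006, 100], [0, 0, -0.102, -0.006, 100], [0, 0, -0.102, -0.006, 100], [0, 0, -0.102, -0.006, 0], [0, 0, -0.102, -0.006, 0], [0, 0, -0.102, -0.006, 0], [0, 0, -0.102, -0.006, 0], [0, 0, -0.102, -0.006, 0], [0, 0, -0.102, -0.006, 0], [0, 0, -0.102, -0.006, 0]]
  ],
  "squeeze": 60
}}

```text
clock: 3.15
tcp_pos: [0.561, 0.1902, 0.239]
eef_rot: [-2.126, 0.192, 2.119]
contact_force: [-0.3, 22.3, 5.8]
width: 0.015
```

Call:
{"method": "jog_arm", "body": {
  "motion": [
    [[0, 0.001, 0, 0, 0], [0, 0.001, 0, 0, 0]]
  ]
}}

```text
clock: 3.32
tcp_pos: [0.5611, 0.1906, 0.239]
eef_rot: [-2.127, 0.193, 2.121]
contact_force: [0.1, 15.2, 7.8]
width: 0.0146
```

Call:
{"method": "jog_arm", "body": {
  "motion": [
    [[0, 0.002, 0, 0.06, 0], [0, 0.002, 0, 0.13, 0], [0, 0.002, 0, 0.19, 0], [0, 0.002, 0, 0.24, 0], [0, 0.002, 0, 0.265, 0], [0, 0.002, 0, 0.265, 0], [0, 0.002, 0, 0.265, 0], [0, 0.002, 0, 0.265, 0], [0, 0.002, 0, 0.265, 0], [0, 0.002, 0, 0.265, 0], [0, 0.002, 0, 0.265, 0], [0, 0.002, 0, 0.265, 0]]
  ]
}}

```text
clock: 4.32
tcp_pos: [0.5612, 0.1912, 0.239]
eef_rot: [2.183, 0.089, -2.177]
contact_force: [-0.4, 1.3, 8.0]
width: 0.0148
```

```bash
cat > st.py <<'E'
from rig import r;import numpy as np
from scipy.spatial.transform import Rotation as Ro
s=r.observe();M=Ro.from_rotvec(s["eef_rot"]).as_matrix();print(s["clock"],s["tcp_pos"].round(4),"clamp~",(np.arctan2(M[1,1],M[0,1])+1.751+3.14159)%6.28318-3.14159,"F",s["contact_force"].round(1),"T",s["torque"].round(2),s["width"],"j6",s["joint_pos"][5])
E
python3 st.py
```

```text
4.3167 [0.5612 0.1912 0.239 ] clamp~ 0.2615542276761511 F [-0.4  1.3  8. ] T [-0.21 -0.08  0.07] 0.01477554701295101 j6 1.70666618889749
```

Call:
{"method": "jog_arm", "body": {
  "motion": [
    [[0, 0, 0, -0.12, 0], [0, 0, 0, -0.24, 0], [0, 0, 0, -0.36, 0], [0, 0, 0, -0.46, 0], [0, 0, 0, -0.53, 0], [0, 0, 0, -0.535, 0], [0, 0, 0, -0.535, 0], [0, 0, 0, -0.535, 0], [0, 0, 0, -0.535, 0], [0, 0, 0, -0.535, 0], [0, 0, 0, -0.535, 0], [0, 0, 0, -0.535, 0]]
  ]
}}

```text
clock: 5.32
tcp_pos: [0.5612, 0.1911, 0.239]
eef_rot: [-1.973, 0.453, 1.968]
contact_force: [0.7, 0.0, 8.7]
width: 0.0151
```

```bash
python3 st.py
```

```text
5.3167 [0.5612 0.1911 0.239 ] clamp~ -0.2722863595997036 F [0.7 0.  8.7] T [-0.37  0.11  0.59] 0.015139241317324225 j6 2.2409760640127483
```

Call:
{"method": "jog_arm", "body": {
  "motion": [
    [[0, 0, 0, 0.12, 0], [0, 0, 0, 0.24, 0], [0, 0, 0, 0.36, 0], [0, 0, 0, 0.46, 0], [0, 0, 0, 0.53, 0], [0, 0, 0, 0.54, 0], [0, 0, 0, 0.54, 0], [0, 0, 0, 0.54, 0], [0, 0, 0, 0.54, 0], [0, 0, 0, 0.54, 0], [0, 0, 0, 0.54, 0], [0, 0, 0, 0.54, 0]]
  ]
}}

```text
clock: 6.32
tcp_pos: [0.5612, 0.1912, 0.239]
eef_rot: [2.181, 0.094, -2.175]
contact_force: [0.6, 1.1, 8.4]
width: 0.0148
```

```bash
python3 st.py
```

```text
6.3167 [0.5612 0.1912 0.239 ] clamp~ 0.26623883414196925 F [0.6 1.1 8.4] T [-0.15 -0.08 -0.05] 0.014815960841328297 j6 1.7018516898735612
```

Call:
{"method": "jog_arm", "body": {
  "motion": [
    [[0, 0, 0, -0.12, 0], [0, 0, 0, -0.24, 0], [0, 0, 0, -0.36, 0], [0, 0, 0, -0.46, 0], [0, 0, 0, -0.53, 0], [0, 0, 0, -0.54, 0], [0, 0, 0, -0.54, 0], [0, 0, 0, -0.54, 0], [0, 0, 0, -0.54, 0], [0, 0, 0, -0.54, 0], [0, 0, 0, -0.54, 0], [0, 0, 0, -0.54, 0]]
  ]
}}

```text
clock: 7.32
tcp_pos: [0.5612, 0.1911, 0.239]
eef_rot: [-1.973, 0.453, 1.967]
contact_force: [0.6, -0.9, 8.8]
width: 0.0146
```

```bash
python3 st.py
```

```text
7.3167 [0.5612 0.1911 0.239 ] clamp~ -0.27226907349592144 F [ 0.6 -0.9  8.8] T [-0.4   0.08  0.62] 0.01460285998672509 j6 2.2409551728176766
```

Call:
{"method": "jog_arm", "body": {
  "motion": [
    [[0, 0, 0, 0.1, 0], [0, 0, 0, 0.2, 0], [0, 0, 0, 0.3, 0], [0, 0, 0, 0.4, 0], [0, 0, 0, 0.5, 0], [0, 0, 0, 0.57, 0], [0, 0, 0, 0.62, 0], [0, 0, 0, 0.65, 0], [0, 0, 0, 0.65, 0]]
  ]
}}

```text
clock: 8.07
tcp_pos: [0.5612, 0.1912, 0.239]
eef_rot: [2.121, 0.211, -2.114]
contact_force: [0.3, 1.5, 8.2]
width: 0.0149
```

```bash
python3 st.py
```

```text
8.0667 [0.5612 0.1912 0.239 ] clamp~ 0.37824255592144684 F [0.3 1.5 8.2] T [-0.06 -0.1   0.12] 0.014910045419188318 j6 1.5898441750545649
```

Call:
{"method": "jog_arm", "body": {
  "motion": [
    [[0, 0, 0, 0.1, 0], [0, 0, 0, 0.2, 0], [0, 0, 0, 0.3, 0], [0, 0, 0, 0.4, 0], [0, 0, 0, 0.5, 0], [0, 0, 0, 0.6, 0], [0, 0, 0, 0.7, 0], [0, 0, 0, 0.8, 0], [0, 0, 0, 0.87, 0], [0, 0, 0, 0.92, 0], [0, 0, 0, 0.92, 0], [0, 0, 0, 0.92, 0]]
  ]
}}

```text
clock: 9.07
tcp_pos: [0.5611, 0.1915, 0.239]
eef_rot: [1.538, 0.958, -1.533]
contact_force: [-1.6, 3.1, 7.8]
width: 0.015
```

```bash
python3 st.py
```

```text
9.0667 [0.5611 0.1915 0.239 ] clamp~ 1.2967568473829383 F [-1.6  3.1  7.8] T [ 0.5  -0.03  0.15] 0.014950503187892058 j6 0.6712887819914544
```

Call:
{"method": "jog_arm", "body": {
  "motion": [
    [[0, 0, 0, 0, 100], [0, 0, 0, 0, 100], [0, 0, 0, 0, 100], [0, 0, 0, 0, 100], [0, 0, 0, 0, 100], [0, 0, 0, 0, 100], [0, 0, 0.04, 0, 100], [0, 0, 0.08, 0, 100], [0, 0, 0.1, 0, 100], [0, 0, 0.1, 0.1, 100], [0, 0, 0.1, 0.2, 100], [0, 0, 0.1, 0.27, 100]]
  ]
}}

```text
clock: 10.07
tcp_pos: [0.5607, 0.1909, 0.3383]
eef_rot: [1.341, 1.118, -1.34]
contact_force: [0.2, -0.2, -0.2]
width: 0.0854
```

```bash
python3 st.py; python3 - <<'E'
from rig import viewer
import cv2,numpy as np
d=viewer.snapshot("wrist");np.savez("w2.npz",**d);cv2.imwrite("pics/w2.png",d["img"])
E
```

```text
10.0667 [0.5607 0.1909 0.3383] clamp~ 1.5712840898590459 F [ 0.2 -0.2 -0.2] T [-0.    0.02  0.  ] 0.0853686033600425 j6 0.39644715807254083
```

View pics/w2.png

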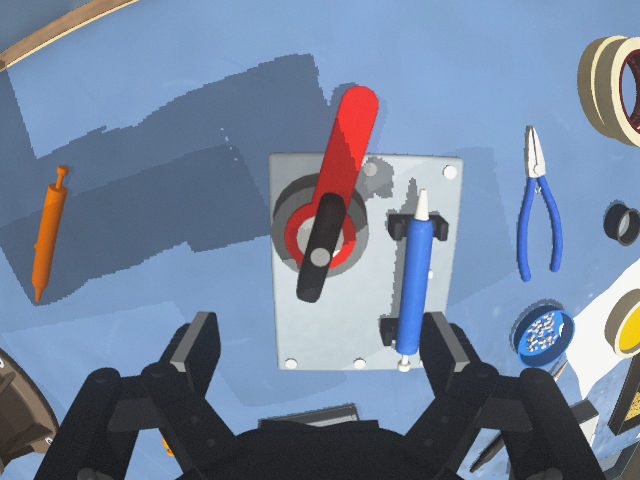

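The strap is swung well clear, lying up and left with its tip at (360,90). The pump lies free, with its tip at (423,190), its plunger end at (404,370) and its barrel edges near (404,285) and (428,285). The dish and pliers are untouched.

```bash
python3 - <<'E'
from h import *
d=np.load("w2.npz")
a,b=fray(d,423,190,.037),fray(d,404,370,.037)
print("pump",a,b,(a+b)/2,np.hypot(*(a-b)[:2]),np.arctan2(*(a-b)[1::-1])-np.pi/2)
print("edges",fray(d,404,285,.037),fray(d,430,285,.037))
k=np.array([.561,.191]);t=fray(d,361,86,.057)[:2];print("strap",np.hypot(*(t-k)),np.arctan2(*(t-k)[::-1])+.181)
E
```

```text
pump [0.64445524 0.20767481 0.037     ] [0.61505177 0.04093961 0.037     ] [0.6297535  0.12430721 0.037     ] 0.1693079821404601 -0.17455359404648685
edges [0.62141117 0.13117391 0.037     ] [0.64360027 0.12661887 0.037     ]
strap 0.10916041778607508 1.3148457977856798
```

Call:
{"method": "jog_arm", "body": {
  "motion": [
    [[0.035, -0.033, 0, 0, 65], [0.069, -0.066, 0, 0, 65], [0.069, -0.066, -0.03, 0, 65], [0.069, -0.066, -0.06, 0, 65], [0.069, -0.066, -0.09, 0, 65], [0.069, -0.066, -0.115, 0, 65], [0.069, -0.066, -0.13, 0, 65], [0.069, -0.066, -0.137, 0, 65], [0.069, -0.066, -0.137, 0, 65], [0.069, -0.066, -0.137, 0, 65]]
  ],
  "squeeze": 25
}}

```text
clock: 10.95
tcp_pos: [0.63, 0.125, 0.2012]
eef_rot: [1.345, 1.115, -1.344]
contact_force: [0.0, 0.1, -0.1]
width: 0.0556
```

```bash
python3 st.py
```

```text
10.95 [0.63   0.125  0.2012] clamp~ 1.565253919296679 F [ 0.   0.1 -0.1] T [ 0.04 -0.01  0.01] 0.0556230463158304 j6 0.27887443509698573
```

Call:
{"method": "jog_arm", "body": {
  "motion": [
    [[0, 0, 0, 0, 0], [0, 0, 0, 0, 0], [0, 0, 0, 0, 0], [0, 0, 0, 0, 0], [0, 0, 0, 0, 0], [0, 0, 0, 0, 0], [0, 0, 0, 0, 0], [0, 0, 0, 0, 0]]
  ]
}}

```text
clock: 11.62
tcp_pos: [0.63, 0.125, 0.202]
eef_rot: [1.345, 1.115, -1.343]
contact_force: [-0.3, 0.1, 7.3]
width: 0.0204
```

```bash
python3 st.py
```

```text
11.6167 [0.63  0.125 0.202] clamp~ 1.565966703782526 F [-0.3  0.1  7.3] T [-0.02  0.28 -0.02] 0.020371139757026147 j6 0.2781547450994544
```

Call:
{"method": "jog_arm", "body": {
  "motion": [
    [[0, 0, 0.005, 0, 0], [0, 0, 0.02, 0, 0], [0, 0, 0.04, 0, 0], [0, 0, 0.06, 0, 0], [0, 0, 0.08, 0, 0], [0, 0, 0.1, 0, 0], [0, 0, 0.1, 0, 0], [0, 0, 0.1, 0, 0]]
  ]
}}

```text
clock: 12.28
tcp_pos: [0.6297, 0.125, 0.3018]
eef_rot: [1.345, 1.115, -1.342]
contact_force: [-0.3, 0.3, -0.8]
width: 0.0204
```

```bash
python3 st.py; python3 - <<'E'
from rig import viewer
import cv2,numpy as np
d=viewer.snapshot("wrist");np.savez("w3.npz",**d);cv2.imwrite("pics/w3.png",d["img"])
E
```

```text
12.2833 [0.6297 0.125  0.3018] clamp~ 1.5660135224836607 F [-0.3  0.3 -0.8] T [0.03 0.02 0.  ] 0.0203708791865536 j6 0.2780977467995486
```

View pics/w3.png

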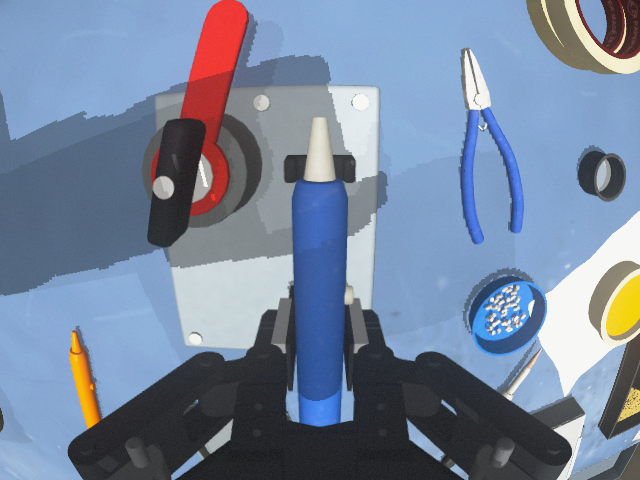

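The pump hangs level and square in the jaws, from its tip at (318,120) to the barrel at (320,400), and the strap is still clear. Next I carry it to the tray.

Call:
{"method": "jog_arm", "body": {
  "motion": [
    [[-0.012, -0.028, 0, 0.03, 0], [-0.024, -0.056, 0, 0.06, 0], [-0.037, -0.086, 0, 0.1, 0], [-0.05, -0.115, 0, 0.14, 0], [-0.063, -0.145, 0, 0.18, 0], [-0.075, -0.173, 0, 0.21, 0], [-0.088, -0.202, 0, 0.24, 0], [-0.1, -0.23, 0, 0.26, 0], [-0.11, -0.252, -0.01, 0.27, 0], [-0.115, -0.265, -0.03, 0.27, 0], [-0.115, -0.265, -0.05, 0.27, 0], [-0.115, -0.265, -0.06, 0.27, 0]]
  ]
}}

```text
clock: 13.33
tcp_pos: [0.5139, -0.1407, 0.238]
eef_rot: [1.147, 1.251, -1.149]
contact_force: [-0.3, 0.7, 0.2]
width: 0.0204
```

Call:
{"method": "jog_arm", "body": {
  "motion": [
    [[0, 0, -0.015, 0, 0], [0, 0, -0.03, 0, 0], [0, 0, -0.042, 0, 0], [0, 0, -0.05, 0, 0], [0, 0, -0.055, 0, 0], [0, 0, -0.055, 0, 0], [0, 0, -0.055, 0, 0]]
  ]
}}

```text
clock: 13.92
tcp_pos: [0.5149, -0.1399, 0.1858]
eef_rot: [1.146, 1.249, -1.146]
contact_force: [-0.1, -0.5, -0.6]
width: 0.0202
```

```bash
python3 st.py; python3 - <<'E'
from rig import viewer
import cv2,numpy as np
d=viewer.snapshot("scene");cv2.imwrite("pics/s4.png",cv2.resize(d["img"][190:370,220:460],None,fx=3,fy=3,interpolation=cv2.INTER_CUBIC))
E
```

```text
13.9167 [ 0.5149 -0.1399  0.1858] clamp~ 1.8363360289652588 F [-0.1 -0.5 -0.6] T [-0.08  0.04  0.04] 0.02019720536005501 j6 -0.47447917253858407
```

View pics/s4.png

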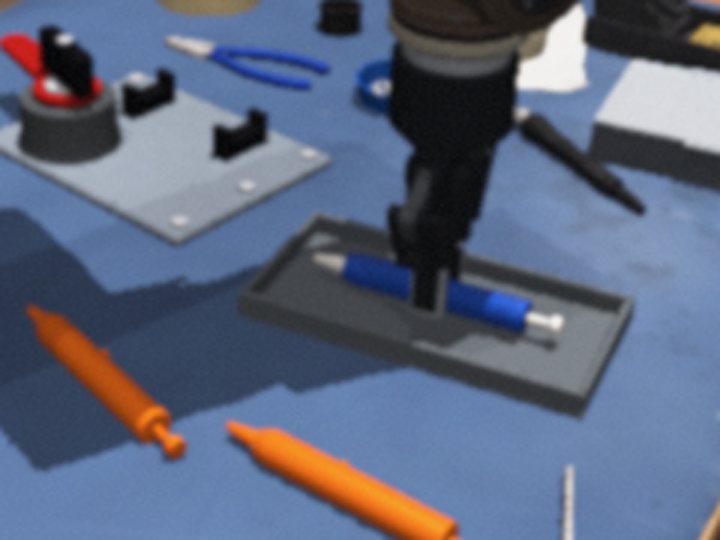

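The pump is over the tray, inside its walls and lengthwise, a few mm above the floor. I'll lower it gently to contact.

Call:
{"method": "jog_arm", "body": {
  "motion": [
    [[0, 0, -0.002, 0, 0], [0, 0, -0.003, 0, 0], [0, 0, -0.004, 0, 0], [0, 0, -0.004, 0, 0]]
  ]
}}

```text
clock: 14.3
tcp_pos: [0.5148, -0.1401, 0.1818]
eef_rot: [1.146, 1.248, -1.146]
contact_force: [-0.5, 1.4, -0.1]
width: 0.0201
```

Call:
{"method": "jog_arm", "body": {
  "motion": [
    [[0, 0, -0.0005, 0, 0], [0, 0, -0.001, 0, 0], [0, 0, -0.001, 0, 0]]
  ]
}}

```text
clock: 14.55
tcp_pos: [0.5148, -0.1401, 0.181]
eef_rot: [1.146, 1.248, -1.146]
contact_force: [-0.9, -0.5, 2.8]
width: 0.0203
```

Call:
{"method": "jog_arm", "body": {
  "motion": [
    [[0, 0, 0, 0, 27], [0, 0, 0, 0, 30], [0, 0, 0, 0, 40], [0, 0, 0, 0, 45], [0, 0, 0, 0, 45], [0, 0, 0, 0, 45], [0, 0, 0.02, 0, 45], [0, 0, 0.05, 0, 45], [0, 0, 0.09, 0, 45], [0, 0, 0.13, 0, 45], [0, 0, 0.15, 0, 45], [0, 0, 0.15, 0, 45]]
  ]
}}

```text
clock: 15.55
tcp_pos: [0.5151, -0.1401, 0.3352]
eef_rot: [1.147, 1.241, -1.143]
contact_force: [0.3, -0.9, 0.8]
width: 0.0383
```

Call:
{"method": "jog_arm", "body": {
  "motion": [
    [[-0.06, -0.12, 0.05, 0, 45], [-0.06, -0.12, 0.05, 0, 45], [-0.06, -0.12, 0.05, 0, 45], [-0.06, -0.12, 0.05, 0, 45], [-0.06, -0.12, 0.05, 0, 45], [-0.06, -0.12, 0.05, 0, 45]]
  ]
}}

```text
clock: 16.05
tcp_pos: [0.4544, -0.2606, 0.3802]
eef_rot: [1.148, 1.248, -1.148]
contact_force: [-1.2, -0.7, 0.0]
width: 0.0385
```

```bash
python3 st.py; python3 - <<'E'
from rig import viewer
import cv2,numpy as np
a=viewer.snapshot("scene")["img"][190:420,220:460];b=viewer.snapshot("top")["img"][130:360,190:440]
f=lambda i:cv2.resize(i,(400,int(400*i.shape[0]/i.shape[1])),interpolation=cv2.INTER_CUBIC)[:365]
cv2.imwrite("pics/s5.png",np.hstack([f(a),f(b)]))
E
```

```text
16.05 [ 0.4544 -0.2606  0.3802] clamp~ 1.8338480344899928 F [-1.2 -0.7  0. ] T [-0.02  0.04  0.01] 0.038456893879293116 j6 -0.7299471522416424
```

View pics/s5.png

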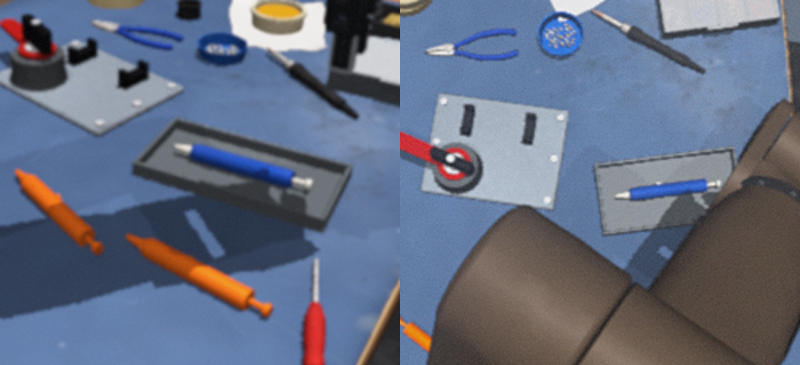

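The pump lies flat on the tray floor (left panel (180,148) to (310,183)). The strap is swung clear, the cradle is empty, and the dish, pliers and screwdriver look untouched.

```bash
python3 -c "
from rig import ticket; print(ticket.sign_off())"
```

```text
the job is handed in; nothing more can be done
None
```

The clamp is freed and swung clear, and the pump is lying flat in the grey tray. I handed the job in at about 16 s, well under the 67 s limit.

- **Clamp:** I rocked the knob to about +0.26, -0.27, +0.27 and -0.27 rad, pausing over 0.5 s each way, and then it turned freely. I swung it to about 1.30 rad; the picture measured 1.31, above the 1.0 needed to clear the pump.
- **Pump:** I lifted it out only after the strap was clear. I lowered it until it touched the tray floor (about 3 N) and released it there.
- **Last checks:** The final pictures show the pump inside the tray walls and the strap still clear. The dish, pliers and screwdriver look unmoved, though I judged that by eye and did not measure it. The arm is clear of everything, with close to zero force.
- **Disagreements:** At the two positive stops I felt almost no reaction torque, against about 0.6 N m at the negative ones. The clamp broke free anyway. Closing on the knob briefly gave a 22 N sideways force, which I relieved with a 3 mm shift. Position measurements from the different views agreed to about 3 mm.

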